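# Slide the circuit-board carrier into its locating notch and latch it

## Task

Push the grey circuit-board carrier along the rails of the soldering frame until it drops fully into the locating notch and lies flat there, then push the latch's black knob round so that the latch arm stands square across the carrier's edge. Only push: the carrier must never be lifted off its rails. Leave everything else on the table where it stands.

Things in the scene. Friction and masses are not known exactly. Their poses are not given: they have to be found in the camera images.
- frame: soldering frame fixed to the table: base plate (top at z 8 mm) with two parallel aluminium rails along its y. Origin at table level midway between the rails; x across, to the latch's side; y along the rails towards the notch; z up. Each rail: a ledge at x +-38 to +-52, top at z 40, from y -200 to 180; outside it a guide wall to x +-60, top at z 44. The gap between, 76 wide, is open for a fingertip
- notch (a point): centre of the fully seated carrier: frame (0, 92, 35) mm. In the locating notch, y 30 to 154, both ledges step down to z 30; it is 4 longer than the carrier (2 play at either end); side play 2 each side
- carrier_centre (a point): centre of the carrier, a loose grey slab 100 (x) x 120 (y, along the rails) x 10 mm thick, 0.2 to 0.4 kg (slides at about 1 N), with a tan strip board on top (small parts up to 10 high). It starts flat on the high ledges at the -y end, centre z 45. Past the step its nose tips down 0.08 rad, and near the notch's end its tail drops too; seated, its top is at z 40, flush with the ledges
- latch (a joint): latch arm's angle about its upright pivot, rad: about 0 open (arm along the frame's +y), growing counter-clockwise from above, 1.57 closed (arm along -x, across the carrier's edge), stop at 1.6. Stays where left (about 1 N at the knob). Arm 22 mm wide, 65 long, z 46.5 to 54.5: it passes 6.5 above a seated carrier but strikes one that has not dropped
- latch_pivot (a point): on the latch's pivot axis at the knob's mid-height: frame (76, 92, 69.5), beside the notch
- knob (a point): the latch's upright black knob, 16 dia, from z 54.5 to 84.5; point at its mid-height, 52 from the pivot axis
- reel: bystander: steel solder reel, 60 dia x 46 high, standing flat close to the far rail; origin under its centre
- flux: bystander: small amber flux jar, 34 dia x 62 high, close to the near rail; origin under its centre
- mug: bystander: white mug, 80 dia x 90 high; origin under its centre
- parts_tray: bystander: grey divided parts tray, 130 x 190 x 35; origin under its centre
- driver: bystander: screwdriver lying on the table
- tin: bystander: steel tin, 60 dia x 50 high; origin under its centre

How it is judged (in metres and radians):
On the way, in this order (a step that is already met when the one before it is completed fails the run):
1. the carrier lies flat in the locating notch (y of carrier_centre in the frame of frame between 0.088 and 0.096 m and x of carrier_centre in the frame of frame between -0.005 and 0.005 m and z of carrier_centre in the frame of frame between 0.032 and 0.0375 m and angle between carrier_centre's own z axis and vertical below 0.03 rad), for 0.2 s.
2. the latch stands across the seated carrier (all of step 1 and value of joint latch above 1.3 rad), for 0.2 s.
At the end, for the whole second after the job is handed in: the carrier lies flat (within 0.03 rad) in the notch, its centre within 4 mm along and 5 mm across the rails and about 3 mm in height of the seated place, and the latch is at 1.3 rad or more (all of step 2); the robot touches nothing.
It fails at once if the carrier is lifted off its rails (centre over 17 mm above its height on the high ledges, or tipped over 0.3 rad) (height (world z) of carrier_centre above 0.062 m or angle between carrier_centre's own z axis and vertical above 0.3 rad).
It fails at once if a bystander is moved more than 30 mm (distance of any of reel, flux, mug, parts_tray, driver, tin from where it was at the start of the episode above 0.03 m).
It also fails if it takes over 58 s, if anything falls off the work surface, if the arm or the gripper's body presses on something with over 40 N, if the wrist force passes 120 N, or if a joint passes its speed limit or range.

## Robot

A 6-joint arm with a two-finger parallel gripper is mounted at the origin on the work surface. World frame = base frame: x ahead of the robot, y to its left, z up, the work surface at z = 0. Lengths are in m, angles in degrees, forces in N, time in s.
With the tool pointing down it reaches from about 0.375 to 0.75 m from the base axis. Payload 9 kg.
Tool frame: the origin (TCP) lies where the fingers leave the gripper's body, on its centre line; the fingertips stand 73 mm ahead of it and the grasp point (between the pads) lies 54 mm ahead of it (robot.tip_reach is the distance from the TCP to the fingertips, in m); z points along the fingers, y is the direction in which the jaws open and shut (so a half turn about z gives the same grasp; the last joint's range is limited). The gripper opens to 85 mm and grips with 20 to 120 N. Pads are 22 mm wide; open, the fingers measure 114 mm over their backs; the gripper's body (76 mm by 85 mm) begins 54 mm behind the grasp point. The pads swing forward as they close: fully open they stand 13 mm farther back than shut.
Start: joints at [59.949, 5.964, 5.575, 89.605, 0, 77.527], TCP at [0.181, 0.572, 0.304] pointing down, gripper open.
Joint ranges: [-171.21, 171.21], [-48.23, 106.86], [-62.78, 66.21], [-105.2, 120.99], [-86.42, 89.51], [-180, 180]. Speed limits (degrees/s): [127.2, 127.2, 147.25, 180, 180, 180].

## Interface

Orientations are given as [roll, pitch, yaw] about the fixed x, y, z axes, in that order (R = Rz(yaw) Ry(pitch) Rx(roll)).
In Python, from plant import robot gives the robot as it stands. Calls block until the motion is done:
- robot.move_pose(position, orientation): joint-space move of the TCP to a pose.
- robot.line_to(position, vel=0.15, rotation=None, guard=None): straight line of the TCP; rotation=None keeps the orientation; vel is the mean speed in m/s. With guard (N) it stops when the force on the tool has changed by that much, and returns True; else False.
- robot.goto_joints(angles): joint-space move.
- robot.set_gripper(opening): finger opening in m; the grip force is fixed at half the most; returns when the fingers have stopped.
- robot.pause(seconds).
- robot.ik(position, orientation): joint angles nearest the present ones, or None.
- robot.observe(): the state.
- robot.grab_frame(name): name is "scene" or "top" or "wrist"; returns the picture (420x560x3 uint8, blue, green, red); there is no depth.
- robot.get_calibration(name): a dict with "vertical_fov" (degrees; the focal length in pixels is half the picture's height over the tangent of half this angle, whatever the lens; pixels are square), "cx", "cy" (the principal point, pixels), "rvec" (rotation vector, rad) and "tvec" (3), from world to camera coordinates, as OpenCV has them. Camera axes: x right, y down, z forward; pixel columns grow to the right and rows downward; lengths in m; the calibration is good to about 2 mm. A picture is of the moment at which its call begins: read the wrist's pose just before it. get_calibration takes no time and is no camera call; for the wrist camera it gives the pose at the moment of the call.
A pose or a line that the arm cannot do raises robot.IKError and nothing moves.
- robot.job_done(): hands the job in, once; it reports no verdict.
The state is a dict: "time": time; "q": joint angles; "qvel": joint speeds; "joint_torque": joint torques, N m; "tool_pos": TCP position; "tcp_rot": TCP orientation; "ft_force": force on the tool from outside, world axes, zero at the start; "torque": the same for the moment, N m; "gripper_width": finger opening in m.
Only numpy, scipy, OpenCV 4.12 (cv2) and the standard library are available. Lean on these libraries where they do the work, as an engineer would, in place of code of your own. Each camera call takes 0.05 s, during which the arm holds its last target.

## Working session

There is one attempt and no reset: what is moved stays moved. The work goes in short steps, each a Python script; the robot and the scene stay as the last script left them, time stands still between calls to the robot, and variables do not carry over. Pictures are saved under pics/ and viewed, and the job is handed in when it is done.

```bash
ls; mkdir -p pics
python3 - <<'E'
from plant import robot
import cv2
s=robot.observe();print(s['time'],s['tool_pos'],s['tcp_rot'],s['gripper_width'])
for n in("scene","top","wrist"):
    c=robot.get_calibration(n);print(n,c)
    cv2.imwrite(f"pics/a_{n}.png",robot.grab_frame(n))
E
```

```text
pics
0.0 [0.18107794 0.57174666 0.30311072] [-1.79920683e+02 -1.62215579e-02  1.62421082e+02] 0.08553479145334213
scene {'vertical_fov': 44.023484624256824, 'cx': 277.5840720959321, 'cy': 210.1907260874421, 'rvec': array([ 0.86251347,  2.40538114, -1.25223908]), 'tvec': array([ 0.42996836, -0.14759669,  1.65170879])}
top {'vertical_fov': 44.65875288912278, 'cx': 279.42926716970965, 'cy': 209.0766363387515, 'rvec': array([ 2.17512152, -2.14207082,  0.122219  ]), 'tvec': array([0.01521277, 0.54018321, 1.50872357])}
wrist {'vertical_fov': 69.7320781055517, 'cx': 277.300386206975, 'cy': 212.23571997670587, 'rvec': array([-2.31143466, -1.69432639, -0.27457436]), 'tvec': array([-0.59874359, -0.04292778,  0.38181913])}
```

View pics/a_scene.png

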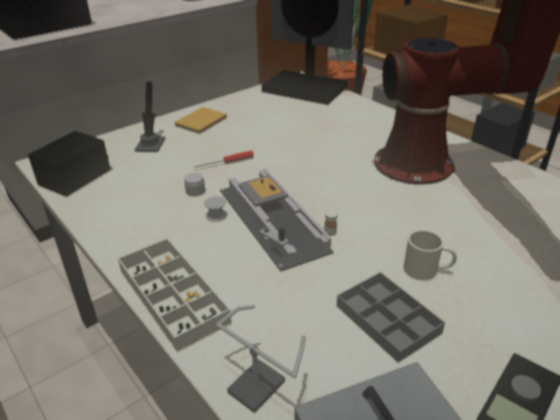

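View pics/a_top.png

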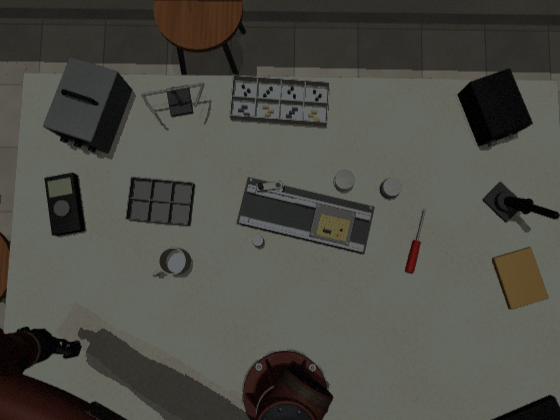

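View pics/a_wrist.png

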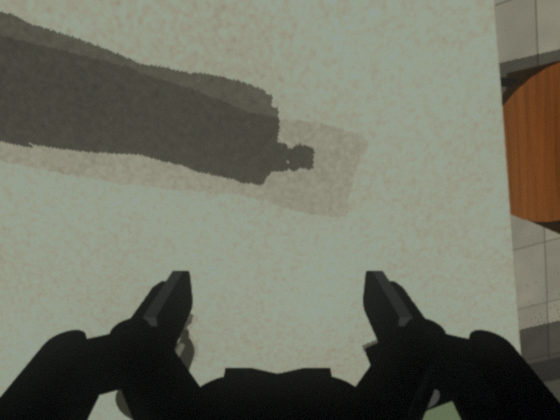

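```bash
cat > h.py <<'E'
import numpy as np, cv2
def K(c,h=420):
    f=h/2/np.tan(np.radians(c['vertical_fov']/2)); return np.array([[f,0,c['cx']],[0,f,c['cy']],[0,0,1.]])
def ray(c,p):
    R=cv2.Rodrigues(np.array(c['rvec']))[0]; o=-R.T@c['tvec']
    d=R.T@np.linalg.inv(K(c))@np.array([p[0],p[1],1.]); return o,d/np.linalg.norm(d)
def onz(c,p,z):
    o,d=ray(c,p); return o+d*(z-o[2])/d[2]
def proj(c,P):
    return cv2.projectPoints(np.atleast_2d(np.array(P,float)),np.array(c['rvec']),np.array(c['tvec']),K(c),None)[0][:,0]
def tri(c1,p1,c2,p2):
    o1,d1=ray(c1,p1);o2,d2=ray(c2,p2)
    t=np.linalg.lstsq(np.c_[d1,-d2],o2-o1,rcond=None)[0]
    a=o1+t[0]*d1;b=o2+t[1]*d2;return (a+b)/2,np.linalg.norm(a-b)
E
python3 - <<'E'
import cv2
im=cv2.imread('pics/a_top.png')
cv2.imwrite('pics/a_topz.png',cv2.resize(im[165:265,230:430],None,fx=4,fy=4,interpolation=cv2.INTER_CUBIC))
im=cv2.imread('pics/a_scene.png')
cv2.imwrite('pics/a_scz.png',cv2.resize(im[140:280,180:360],None,fx=4,fy=4,interpolation=cv2.INTER_CUBIC))
from plant import robot
from h import *
c=robot.get_calibration('top')
for n,p,z in [('cornerNotchFar',(247,178),.008),('nearL',(238,223),.008),('nearR',(364,253),.02),('farR',(374,206),.04),('car',(333,224),.05)]:print(n,onz(c,p,z).round(3))
E
```

```text
cornerNotchFar [0.638 0.125 0.008]
nearL [0.498 0.149 0.008]
nearR [ 0.412 -0.233  0.02 ]
farR [ 0.552 -0.26   0.04 ]
car [ 0.496 -0.136  0.05 ]
```

View pics/a_topz.png

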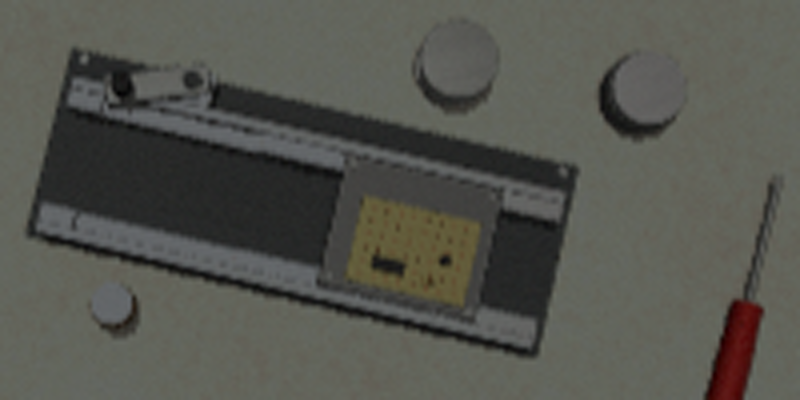

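View pics/a_scz.png

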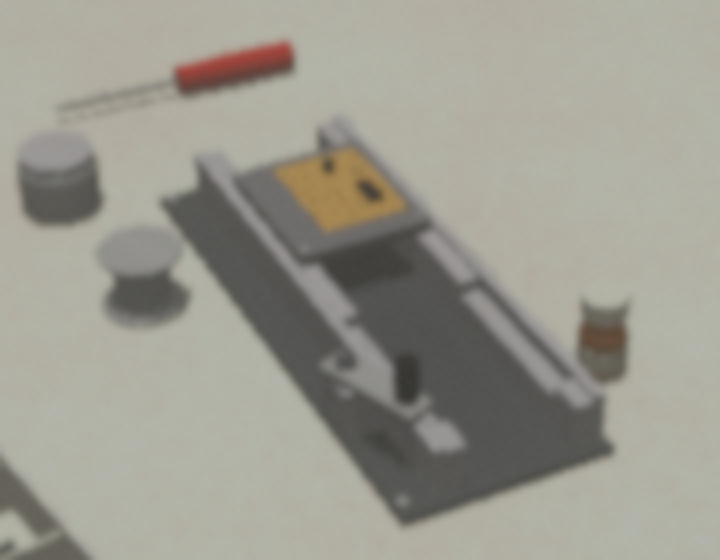

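Run:
```python
from plant import robot
from h import *
from scipy.spatial.transform import Rotation as Ro
s=robot.observe();c=robot.get_calibration('wrist')
R=cv2.Rodrigues(c['rvec'])[0];o=-R.T@c['tvec']
T=Ro.from_euler('xyz',s['tcp_rot'],degrees=True).as_matrix()
print('cam in tool',T.T@(o-s['tool_pos']),'axes',(T.T@R.T).round(3))
for yaw in (-15+90,-15-90,-15,165):
  for z in(.14,.3,.35):
    print(yaw,z,robot.ik([.5,-.2,z],[180,0,yaw]) ,robot.ik([.58,.08,z],[180,0,yaw]))
```

```text
cam in tool [ 0.0813633  -0.00035404 -0.07101072] axes [[ 0.001 -0.948 -0.319]
 [ 1.     0.001 -0.001]
 [ 0.001 -0.319  0.948]]
75 0.14 [-35.72697522  -2.6596181  -20.31890619  72.3407119    0.
  69.27302478] [ -4.93517584   5.50913625 -12.0231059   72.46775785   0.
 100.06482416]
75 0.3 [-35.72697522  -4.83831933  -5.70155113  89.1367682    0.
  69.27302478] [ -4.93517584   3.36806892   2.44049393  89.072425     0.
 100.06482416]
75 0.35 [-35.72697522  -3.88454876   0.42873337  94.31328213   0.
  69.27302478] [ -4.93517584   4.3333954    8.66655175  94.33315635   0.
 100.06482416]
-105 0.14 [ -35.72697522   -2.6596181   -20.31890619   72.3407119     0.
 -110.72697522] [ -4.93517584   5.50913625 -12.0231059   72.46775785   0.
 -79.93517584]
-105 0.3 [ -35.72697522   -4.83831933   -5.70155113   89.1367682     0.
 -110.72697522] [ -4.93517584   3.36806892   2.44049393  89.072425     0.
 -79.93517584]
-105 0.35 [ -35.72697522   -3.88454876    0.42873337   94.31328213    0.
 -110.72697522] [ -4.93517584   4.3333954    8.66655175  94.33315635   0.
 -79.93517584]
-15 0.14 [-35.72697522  -2
[... 221 characters left out ...]
.93517584    3.36806892    2.44049393   89.072425      0.
 -169.93517584]
-15 0.35 [-35.72697522  -3.88454876   0.42873337  94.31328213   0.
 159.27302478] [  -4.93517584    4.3333954     8.66655175   94.33315635    0.
 -169.93517584]
165 0.14 [-35.72697522  -2.6596181  -20.31890619  72.3407119    0.
 -20.72697522] [ -4.93517584   5.50913625 -12.0231059   72.46775785   0.
  10.06482416]
165 0.3 [-35.72697522  -4.83831933  -5.70155113  89.1367682    0.
 -20.72697522] [-4.93517584  3.36806892  2.44049393 89.072425    0.         10.06482416]
165 0.35 [-35.72697522  -3.88454876   0.42873337  94.31328213   0.
 -20.72697522] [-4.93517584  4.3333954   8.66655175 94.33315635  0.         10.06482416]
```

Run:
```python
from plant import robot
from h import *
import pickle
D={}
for n,p in (('w1',[.515,-.12,.34]),('w2',[.55,.02,.34])):
    robot.move_pose(p,[180,0,-103]); robot.pause(.15)
    if n=='w1': robot.set_gripper(.025)
    c=robot.get_calibration('wrist');im=robot.grab_frame('wrist');D[n]=(c,im)
    cv2.imwrite(f'pics/{n}.png',im)
    print(robot.observe()['time'],robot.observe()['tool_pos'])
pickle.dump(D,open('D.pkl','wb'))
```

```text
3.675 [ 0.51500381 -0.1200121   0.34001238]
4.5083 [0.54996161 0.01902053 0.33995948]
```

View pics/w1.png

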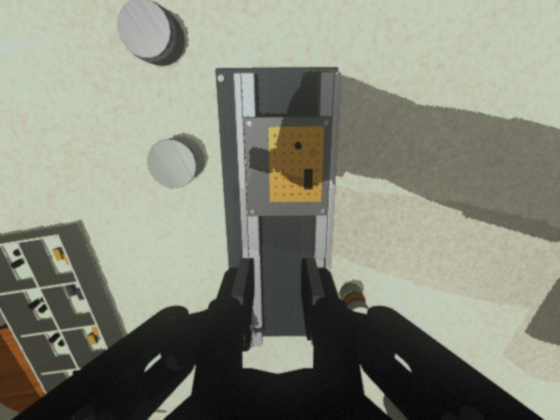

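View pics/w2.png

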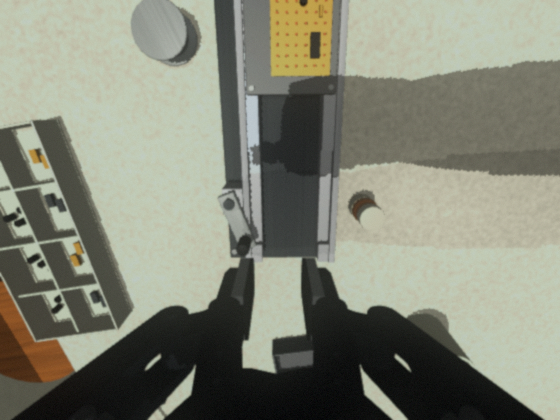

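Run:
```python
import cv2
a=cv2.imread('pics/w1.png');b=cv2.imread('pics/w2.png')
cv2.imwrite('pics/z1.png',cv2.resize(a[55:230,200:360],None,fx=3.4,fy=3.4,interpolation=cv2.INTER_CUBIC))
cv2.imwrite('pics/z2.png',cv2.resize(b[70:270,200:360],None,fx=3,fy=3,interpolation=cv2.INTER_CUBIC))
```

```text
(no output)
```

View pics/z1.png

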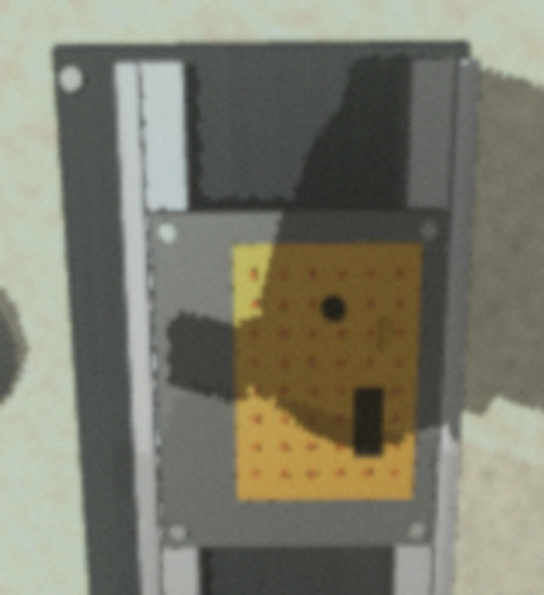

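View pics/z2.png

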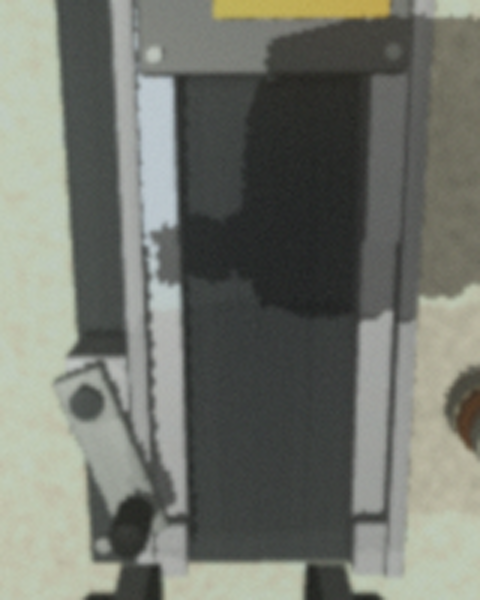

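Run:
```python
from h import *
import pickle
D=pickle.load(open('D.pkl','rb'));c1,c2=D['w1'][0],D['w2'][0]
A=lambda x,y:(200+(x+.5)/3.4-.5,55+(y+.5)/3.4-.5)
B=lambda x,y:(200+(x+.5)/3-.5,70+(y+.5)/3-.5)
P=[(c1,A(184,63),38,-200,40),(c1,A(411,60),-38,-200,40),(c1,A(114,63),60,-200,44),(c1,A(476,60),-60,-200,44),
(c2,B(354,522),-38,154,40),(c2,B(187,522),38,154,40),(c2,B(188,575),38,180,40),(c2,B(405,575),-60,180,44)]
W=np.array([onz(c,p,z/1e3)[:2] for c,p,x,y,z in P]);F=np.array([[x,y] for _,_,x,y,_ in P])/1e3
# rigid fit
f0,w0=F.mean(0),W.mean(0);H=(F-f0).T@(W-w0);th=np.arctan2(H[0,1]-H[1,0],H[0,0]+H[1,1])
R=np.array([[np.cos(th),-np.sin(th)],[np.sin(th),np.cos(th)]]);t=w0-R@f0
print('frame',t,np.degrees(th));print(((W-t)@R*1e3).round(1).tolist())
tf=lambda w:(((w[:2]-t)@R)*1e3).round(1)
for a,b in [((178,532),(153,53)),((417,530),(392,50))]:
    p,e=tri(c1,A(*a),c2,B(*b));print('hole tri',tf(p),p[2],e)
print('carrier front z50',tf(onz(c1,A(160,546),.05)),tf(onz(c1,A(432,546),.05)),'rear',tf(onz(c1,A(150,211),.05)),tf(onz(c1,A(448,209),.05)))
pv=onz(c2,B(87,402),.06)
print('pivot',tf(pv))
for z in(.0545,.06,.0845):print('knob',z,tf(onz(c2,B(128,538),z)),tf(onz(c2,B(136,505),z)))
pickle.dump((t,th),open('F.pkl','wb'))
```

```text
frame [ 0.52037858 -0.0430309 ] -12.37557950260978
[[37.0, -199.6], [-38.0, -199.7], [59.6, -199.4], [-58.7, -199.1], [-37.1, 154.1], [37.7, 153.2], [38.0, 179.7], [-60.5, 178.8]]
hole tri [ 44.  -40.7] 0.053245054499933914 0.00038588358498705435
hole tri [-43.6 -40.7] 0.05352304250495801 0.0007238506055154821
carrier front z50 [ 51.  -34.2] [-50.4 -33.1] rear [  49.3 -153.2] [ -50.7 -152.8]
pivot [75.6 90.5]
knob 0.0545 [ 62.6 153.9] [ 58.5 138.4]
knob 0.06 [ 61.9 151.3] [ 57.8 136.1]
knob 0.0845 [ 58.6 139.7] [ 54.8 125.5]
```

```bash
cat >> h.py <<'E'
import pickle
try:
    t,th=pickle.load(open('F.pkl','rb'));R2=np.array([[np.cos(th),-np.sin(th)],[np.sin(th),np.cos(th)]])
except Exception: pass
def fw(x,y,z):  # frame mm -> world m
    return [*(t+R2@np.array([x,y])/1e3),z/1e3]
def wf(p): return np.r_[((np.array(p[:2])-t)@R2)*1e3,p[2]*1e3].round(1)
YAW=np.degrees(th)-90
def yz(n):
    from plant import robot
    c=robot.get_calibration('wrist');im=robot.grab_frame('wrist');cv2.imwrite(f'pics/{n}.png',im);return c,im
E
python3 - <<'E'
from plant import robot
from h import *
def st(m):
    s=robot.observe();print(m,round(s['time'],2),wf(s['tool_pos']),s['ft_force'].round(1) if hasattr(s['ft_force'],'round') else s['ft_force'],round(s['gripper_width'],4))
robot.move_pose(fw(0,-181,200),[180,0,YAW]);st('above')
robot.line_to(fw(0,-181,94),vel=.12);st('down');yz('p1')
robot.line_to(fw(0,-120,94),vel=.06);st('push');yz('p2')
E
```

```text
above 5.61 [   0.5 -180.6  200.9] [0.6 0.5 0.4] 0.0249
down 6.64 [   0.5 -181.2   94.9] [-0.1 -0.   0.6] 0.0248
push 7.86 [-1.00e-01 -1.20e+02  9.38e+01] [-0.2 -0.5  0.4] 0.0252
```

View pics/p1.png

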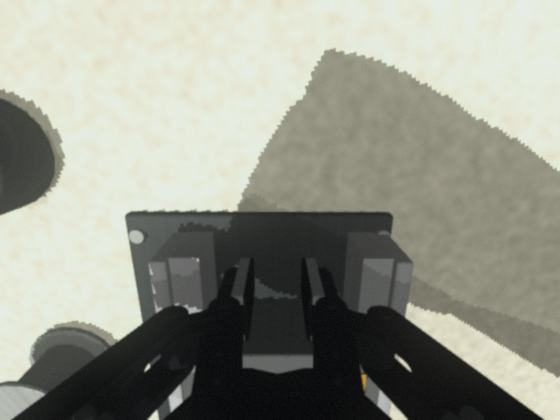

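View pics/p2.png

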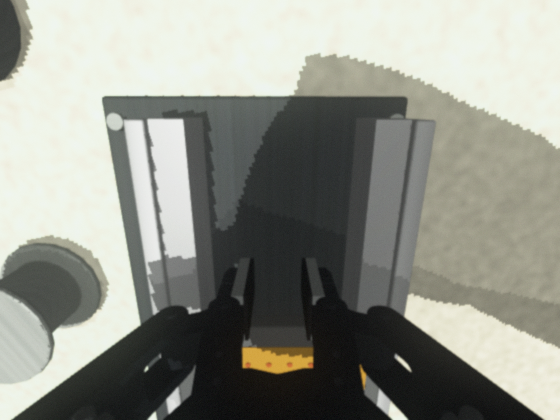

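Run:
```python
from plant import robot
from h import *
def st(m):
    s=robot.observe();print(m,round(s['time'],2),wf(s['tool_pos']),np.round(s['ft_force'],1))
for y,v in((-60,.06),(-10,.06),(14,.04)):
    robot.line_to(fw(0,y,94),vel=v,guard=15);st(y)
yz('p3');im=robot.grab_frame('scene');cv2.imwrite('pics/p3s.png',cv2.resize(im[140:280,180:360],None,fx=4,fy=4,interpolation=cv2.INTER_CUBIC))
```

```text
-60 9.06 [  0.1 -60.1  94.1] [-1.  -0.2 -0.3]
-10 10.04 [  0. -10.  94.] [ 0.2 -0.8  0.4]
14 10.79 [ 0.  14.2 94. ] [0.7 1.  0.2]
```

View pics/p3.png

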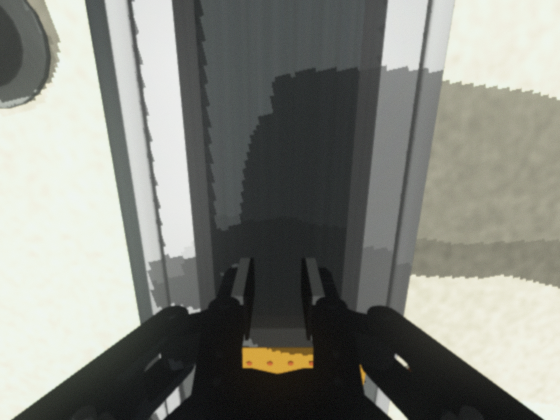

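View pics/p3s.png

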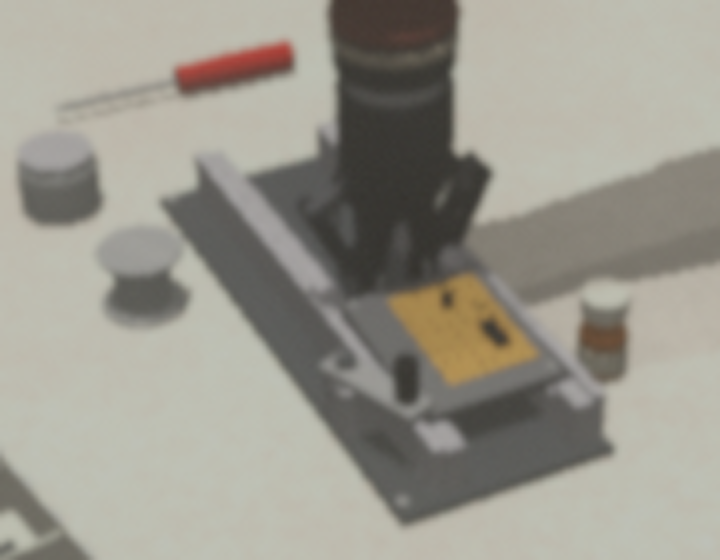

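Run:
```python
from plant import robot
from h import *
c,_=robot.get_calibration('wrist'),0
for r in(327,347):
  for z in(.03,.04,.05):print(r,z,wf(onz(c,(277,r),z)))
V=[]
for y in(17,19,20.5,21.5):
    g=robot.line_to(fw(0,y,94),vel=.02,guard=10);s=robot.observe();c,im=yz(f'q{y}');print(y,g,round(s['time'],2),wf(s['tool_pos']),np.round(s['ft_force'],1))
    V.append(cv2.resize(im[300:400,230:330],(400,400)))
cv2.imwrite('pics/q.png',cv2.resize(np.vstack([np.hstack(V[:2]),np.hstack(V[2:])]),(600,600)))
```

```text
327 0.03 [ 0.8 42.4 30. ]
327 0.04 [ 0.8 34.1 40. ]
327 0.05 [ 0.7 25.9 50. ]
347 0.03 [ 0.8 55.8 30. ]
347 0.04 [ 0.7 46.6 40. ]
347 0.05 [ 0.7 37.4 50. ]
17 False 11.19 [ 0.  17.1 94. ] [ 0.4 -0.3 -0.6]
19 False 11.49 [-0.  19.1 94. ] [ 0.2  0.1 -0.4]
20.5 False 11.79 [-0.  20.6 94. ] [-0.2 -0.3 -0. ]
21.5 False 12.09 [ 0.  21.6 94. ] [-0.2 -1.2 -0.1]
```

View pics/q.png

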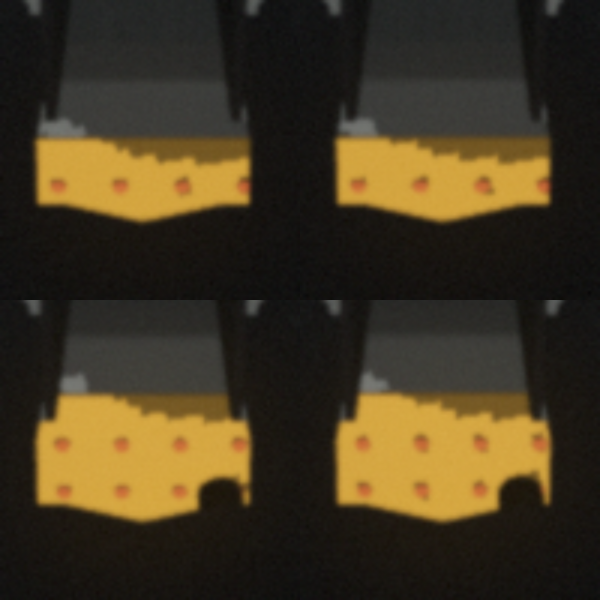

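The tail dropped between TCP y 19 and 20.5: the tan edge jumped up by about 14 px. I'll back off, rise and check the seating.

Run:
```python
from plant import robot
from h import *
robot.line_to(fw(0,5,94),vel=.06);robot.line_to(fw(0,-5,240),vel=.15)
D={}
for n,y in(('r1',-20),('r2',60)):
    robot.line_to(fw(0,y,270),vel=.15);robot.pause(.1);D[n]=yz(n)
pickle.dump(D,open('D2.pkl','wb'));print(robot.observe()['time'])
for n in D:
    cv2.imwrite(f'pics/{n}z.png',cv2.resize(D[n][1][0:280,180:380],None,fx=2.1,fy=2.1,interpolation=cv2.INTER_CUBIC))
```

```text
15.05
```

View pics/r1.png

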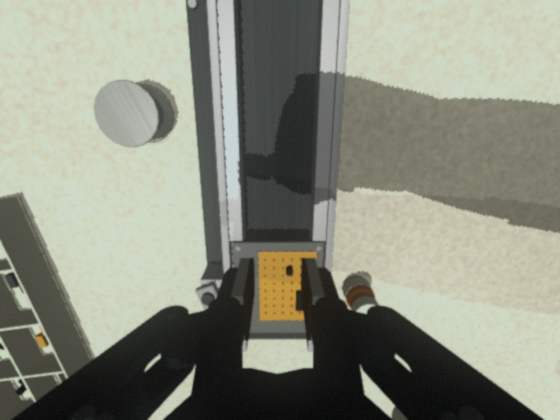

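View pics/r2z.png

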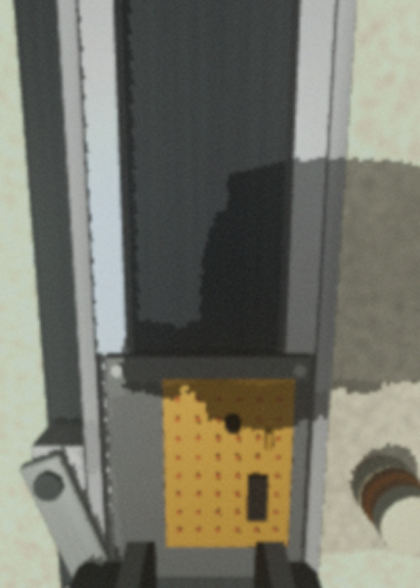

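Run:
```python
import pickle,cv2
D=pickle.load(open('D2.pkl','rb'))
a=cv2.resize(D['r1'][1][230:350,215:345],None,fx=5,fy=5,interpolation=cv2.INTER_CUBIC);cv2.imwrite('pics/r1q.png',a)
b=cv2.resize(D['r2'][1][160:280,180:340],None,fx=5,fy=5,interpolation=cv2.INTER_CUBIC);cv2.imwrite('pics/r2q.png',b)
```

```text
(no output)
```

View pics/r1q.png

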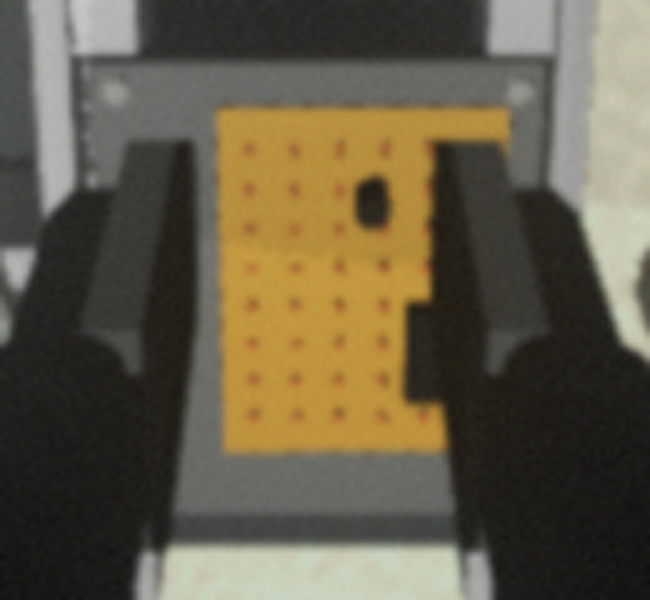

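View pics/r2q.png

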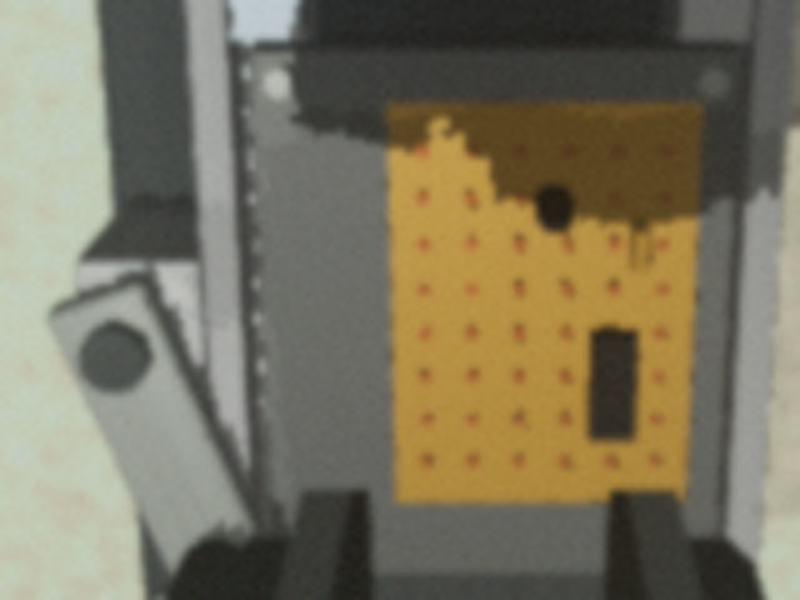

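Run:
```python
from h import *
D=pickle.load(open('D2.pkl','rb'));c1,c2=D['r1'][0],D['r2'][0]
A=lambda x,y:(215+(x+.5)/5-.5,230+(y+.5)/5-.5)
B=lambda x,y:(180+(x+.5)/5-.5,160+(y+.5)/5-.5)
Z=[]
for a,b in [((249,148),(424,152)),((253,413),(428,460)),((386,148),(567,152)),((384,414),(566,460)),((116,93),(277,83)),((521,93),(714,82))]:
    p,e=tri(c1,A(*a),c2,B(*b));print(wf(p),round(e*1e3,2))
print('rear',wf(onz(c2,B(500,44),.04)),'front',wf(onz(c1,A(310,515),.04)),wf(onz(c1,A(310,60),.04)))
print('sides',wf(onz(c2,B(248,200),.04)),wf(onz(c2,B(742,200),.04)))
p=onz(c2,B(115,357),.06);print('pivot',wf(p))
d=onz(c2,B(150,280),.0545)-onz(c2,B(260,520),.0545);d2=wf(onz(c2,B(150,280),.0545))-wf(onz(c2,B(260,520),.0545));print('latch angle',np.arctan2(d2[0],-d2[1]))
```

```text
[14.1 53.8 39. ] 0.39
[ 14.1 124.1  38.5] 0.28
[-15.9  53.8  39. ] 0.57
[-16.6 123.6  39.5] 0.28
[42.9 38.6 42.8] 0.27
[-44.7  38.2  43.4] 0.35
rear [-1.7 31.2 40. ] front [  0.7 152.3  40. ] [ 0.7 32.  40. ]
sides [50.5 63.8 40. ] [-52.1  63.8  40. ]
pivot [75.6 90.8 60. ]
latch angle 0.3465388644339417
```

Carrier is seated: z is flat to within 1 mm over 70 mm, and its edges are at y 31–32 and 152. Next is the latch, which is at about 0.35 rad.

```bash
cat >> h.py <<'E'
def kp(phi,r=52): return 76-r*np.sin(phi),92+r*np.cos(phi)
def rot(phi): return [180,0,YAW+min(np.degrees(phi),75)]
E
python3 - <<'E'
from plant import robot
from h import *
for p in (.35,1.0,1.66): print(robot.ik(fw(*kp(p),134),rot(p)).round(0))
x,y=kp(.35)
robot.set_gripper(.034)
robot.move_pose(fw(x,y,215),rot(.35));robot.pause(.1)
yz('k0');s=robot.observe();print(s['time'],wf(s['tool_pos']),s['gripper_width'])
E
```

```text
[  -5.   10.   -7.   72.    0. -102.]
[  -6.    5.  -13.   72.    0. -141.]
[ -10.    2.  -16.   72.    0. -162.]
15.9917 [ 58.4 140.2 216.1] 0.034499529575701716
```

View pics/k0.png

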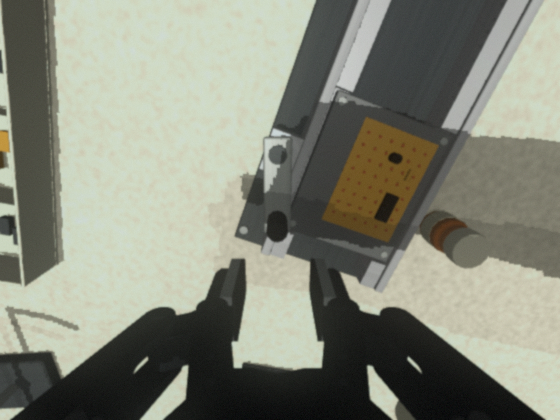

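The knob at (277,226) is centred between the fingers, whose tips are at columns 240 and 315. The arm is aligned with the view's vertical, so I'll descend with a guard.

Run:
```python
from plant import robot
from h import *
def st(m):
    s=robot.observe();print(m,round(s['time'],2),wf(s['tool_pos']),np.round(s['ft_force'],1))
g=robot.line_to(fw(*kp(.35),135),vel=.08,guard=6);st(('down',g));yz('k1')
```

```text
('down', False) 17.14 [ 58.6 140.9 135.7] [-0.1  0.4  0.6]
```

View pics/k1.png

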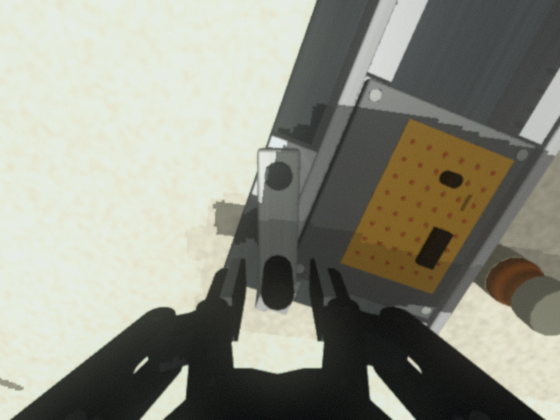

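Run:
```python
from plant import robot
from h import *
def st(m):
    s=robot.observe();print(m,round(s['time'],2),wf(s['tool_pos']),np.round(s['ft_force'],1))
for p in (.55,.75,.95,1.15,1.35,1.5,1.66):
    g=robot.line_to(fw(*kp(p),135),vel=.04,rotation=rot(p),guard=12);st((p,g))
    if g:break
yz('k2')
```

```text
(0.55, False) 17.6 [ 49.1 136.4 135.4] [-0.1  0.1  0.8]
(0.75, False) 18.01 [ 40.8 130.1 135.2] [ 0.4 -0.4  0.8]
(0.95, False) 18.42 [ 33.9 122.3 135. ] [ 0.1  0.1 -0.1]
(1.15, False) 18.82 [ 28.7 113.4 135. ] [-0.4  0.7  0.3]
(1.35, False) 19.23 [ 25.4 103.5 135. ] [ 0.7 -0.4 -0.8]
(1.5, False) 19.57 [ 24.2  95.4 135. ] [ 0.5 -0.8 -0.5]
(1.66, False) 19.93 [ 24.3  87.  135. ] [ 0.5 -0.7  0.4]
```

View pics/k2.png

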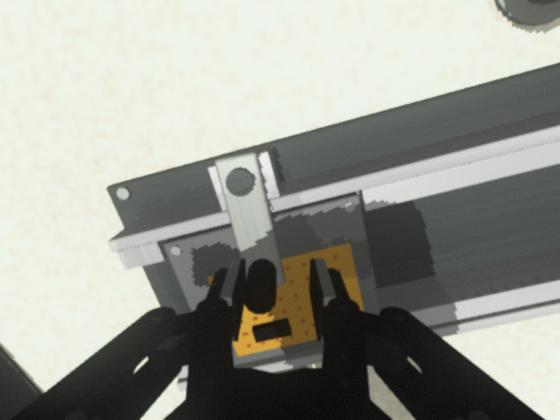

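Run:
```python
from plant import robot
from h import *
robot.line_to(fw(*kp(1.58),135),vel=.04)
robot.line_to(fw(*kp(1.58),240),vel=.12)
robot.move_pose(fw(20,120,290),[180,0,YAW]);robot.pause(.2)
D={};D['f1']=yz('f1')
robot.move_pose(fw(0,210,290),[180,0,YAW]);robot.pause(.2);D['f2']=yz('f2')
pickle.dump(D,open('D3.pkl','wb'));print(robot.observe()['time'])
im=robot.grab_frame('scene');cv2.imwrite('pics/fs.png',cv2.resize(im[140:280,180:360],None,fx=4,fy=4,interpolation=cv2.INTER_CUBIC))
cv2.imwrite('pics/f1q.png',cv2.resize(D['f1'][1][130:290,180:360],None,fx=3.7,fy=3.7,interpolation=cv2.INTER_CUBIC))
```

```text
23.45
```

View pics/f1.png

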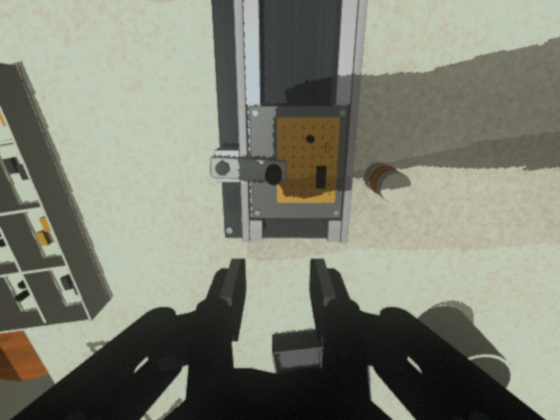

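View pics/f2.png

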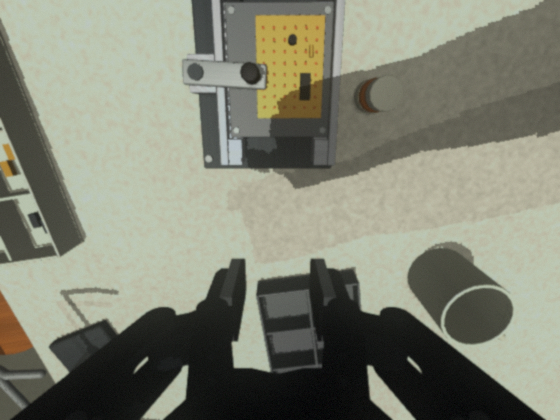

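View pics/fs.png

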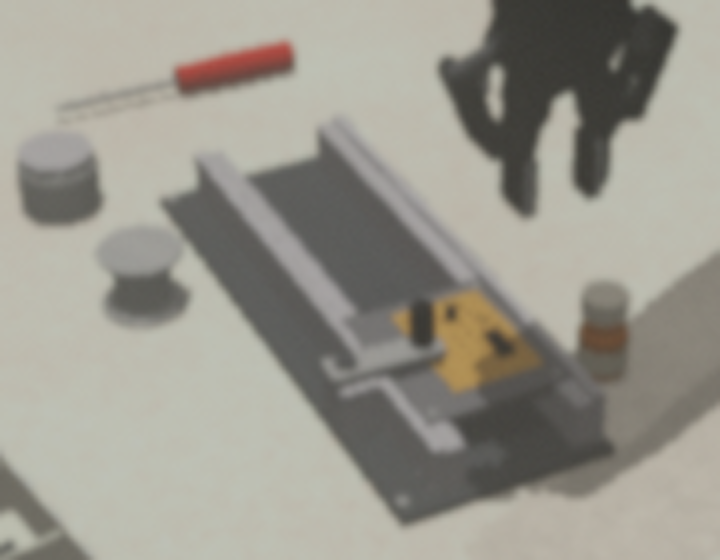

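Run:
```python
from h import *
D=pickle.load(open('D3.pkl','rb'));c1,c2=D['f1'][0],D['f2'][0]
# refine holes: bright blob centroid nearby
def ref(im,p,r=5):
    g=cv2.cvtColor(im,cv2.COLOR_BGR2GRAY).astype(float);x,y=p;w=g[y-r:y+r+1,x-r:x+r+1];w=np.clip(w-np.percentile(w,75),0,None)
    yy,xx=np.mgrid[-r:r+1,-r:r+1];return x+(w*xx).sum()/w.sum(),y+(w*yy).sum()/w.sum()
for a,b in [((255,114),(230,10)),((344,113),(327,10)),((257,213),(237,131)),((337,212),(322,130))]:
    p,e=tri(c1,ref(D['f1'][1],a),c2,ref(D['f2'][1],b));print(wf(p),round(e*1e3,2))
pv=wf(onz(c2,(196,72),.058));kn=wf(onz(c2,(250,73),.0845));kn1=wf(onz(c1,(273,174),.0845));print(pv,kn,kn1)
for k in(kn,kn1):d=k-np.array([76,92,0]);print(np.arctan2(-d[0],d[1]))
for c,a,b in((c2,(212,58),(266,67)),(c2,(212,87),(264,88))): 
    d=wf(onz(c,b,.0545))-wf(onz(c,a,.0545));print('arm edge',np.arctan2(-d[0],d[1]))
```

```text
[43.3 39.  42.6] 0.12
[-44.6  38.8  42.3] 0.23
[ 43.4 144.8  42.1] 0.02
[-44.7 144.6  42.1] 0.05
[75.5 92.5 58. ] [23.8 96.2 84.5] [24.5 92.7 84.5]
1.49050951151188
1.5572049307419848
arm edge 1.4201250846814968
arm edge 1.5524310449040588
```

View pics/f1q.png

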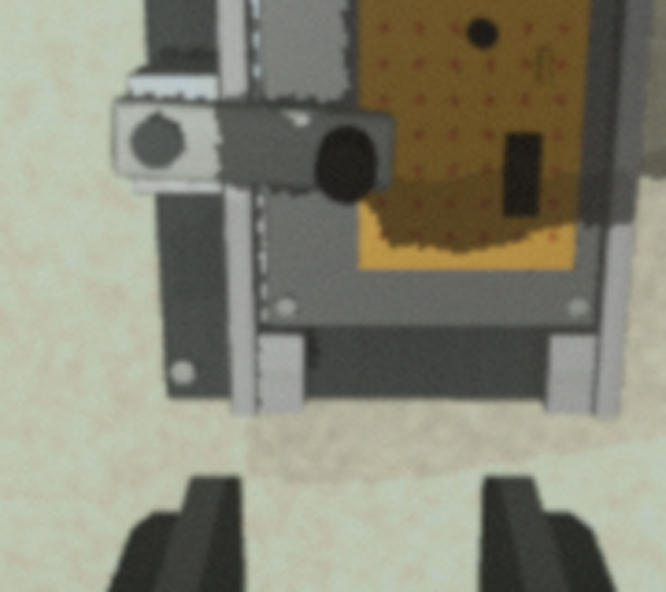

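Run:
```python
from plant import robot
robot.job_done();print(robot.observe()['time'])
```

```text
the job is handed in; nothing more can be done
the job is handed in; nothing more can be done
```

I pushed the carrier into the locating notch, swung the latch across it and handed the job in after about 23.5 s. The hand-in gives no verdict, so these results come from my own last camera checks.

- **How:** I pushed the carrier's rear edge with two fingertips in the gap between the rails and saw the tail drop. I then backed off, lowered the half-open fingers on either side of the knob and pushed it round with one of them.
- **Carrier:** the four corner holes lie level to about 0.5 mm. The centre is at about y 91.8 mm and x −0.6 mm, and the holes dropped about 11 mm from the start.
- **Height:** the holes read z 42–43 mm against an expected 40. They also read about 3 mm high before the push, so I took this as an offset in the measurement.
- **Latch:** the two views of the knob gave 1.49 and 1.56 rad. The arm's edges were less consistent, at 1.42 and 1.55 rad. All are above the 1.3 needed.
- **Everything else:** in the last scene view, the reel, flux jar, tin and screwdriver looked unmoved by eye. I didn't measure them or check the mug and parts tray before and after. The gripper was clear of everything, and the wrist force readings I took stayed near 1 N.

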